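# Gauge the dry-block pockets and fit the insert blocks flush

### The job

The five square pockets of the dry-block base have different depths: take the depth rod from its stand and gauge them one after another from left to right (as the robot sees them), each time lowering the rod upright near the middle of the pocket until it rests on the bottom for a moment. Hang the rod back upright in its stand, and press every insert block that is on the bench into the pocket whose depth equals the height of its aluminium body, post up, so that it is fully home and its top face is flush with the base. Leave the petri dish, the small beaker and the roll of tape where they are.

Things in the scene. Friction and masses are not known exactly. Their poses are not given: they have to be found in the camera images.
- base_block: fixed dry-block base: aluminium bar 66 x 274 x 50 mm in a low grey plastic plinth (88 x 296 mm, 20 high). Origin at the centre of its underside on the worktop, z up, y along the row of five pockets. The pockets are 36 x 36 mm square, sides parallel to the bar's, 52 mm apart, open at the top, 12, 18, 24, 30 and 36 mm deep: one of each depth, in an order that changes from start to start
- well_0 (a point): centre of the mouth of pocket 0 (leftmost seen from the robot), level with the bar's top face, 50 mm above the worktop
- well_1 (a point): centre of the mouth of pocket 1 (second from the left), level with the bar's top face, 50 mm above the worktop
- well_2 (a point): centre of the mouth of pocket 2 (in the middle of the row), level with the bar's top face, 50 mm above the worktop
- well_3 (a point): centre of the mouth of pocket 3 (fourth from the left), level with the bar's top face, 50 mm above the worktop
- well_4 (a point): centre of the mouth of pocket 4 (rightmost), level with the bar's top face, 50 mm above the worktop
- rod_stand: fixed grey stand, 60 x 60 x 70 mm, origin at the centre of its underside; a vertical through hole 15 mm wide in the middle of its top carries the depth rod
- rod_grip (a point): depth rod, 120 g: centre of its black square handle (15 x 15 mm, 42 tall). Below the handle is a steel flange (26 mm across, 5 thick), whose underside lies 26 mm below this point, then a round shaft 10 mm thick. At the start the rod hangs upright in its stand, flange on the stand's top. Axes: z up the rod, x and y square to the handle's faces
- rod_tip (a point): lower end of the depth rod's shaft, 62 mm below the flange's underside and 88 mm below the centre of the handle
- rod_foot: the lower 50 mm of the depth rod's shaft, part of the rod; origin at its lower end
- insert_a_mid (a point): loose insert block, may be absent: aluminium, 32.5 x 32.5 mm and 12 mm high, with a black square pull post (14 x 14 mm, 34 tall) upright on the middle of its top face; this point is half-way up the whole, 23 mm above its underside. x and y square to its sides; it fits its pocket in any of the four quarter turns. About 80 g
- insert_b_mid (a point): loose insert block, may be absent: aluminium, 32.5 x 32.5 mm and 18 mm high, with a black square pull post (14 x 14 mm, 34 tall) upright on the middle of its top face; this point is half-way up the whole, 26 mm above its underside. x and y square to its sides; it fits its pocket in any of the four quarter turns. About 95 g
- insert_c_mid (a point): loose insert block, may be absent: aluminium, 32.5 x 32.5 mm and 24 mm high, with a black square pull post (14 x 14 mm, 34 tall) upright on the middle of its top face; this point is half-way up the whole, 29 mm above its underside. x and y square to its sides; it fits its pocket in any of the four quarter turns. About 110 g
- insert_d_mid (a point): loose insert block, may be absent: aluminium, 32.5 x 32.5 mm and 30 mm high, with a black square pull post (14 x 14 mm, 34 tall) upright on the middle of its top face; this point is half-way up the whole, 32 mm above its underside. x and y square to its sides; it fits its pocket in any of the four quarter turns. About 125 g
- insert_e_mid (a point): loose insert block, may be absent: aluminium, 32.5 x 32.5 mm and 36 mm high, with a black square pull post (14 x 14 mm, 34 tall) upright on the middle of its top face; this point is half-way up the whole, 35 mm above its underside. x and y square to its sides; it fits its pocket in any of the four quarter turns. About 140 g
- insert_a: the same insert block, origin at the centre of its underside
- insert_b: the same insert block, origin at the centre of its underside
- insert_c: the same insert block, origin at the centre of its underside
- insert_d: the same insert block, origin at the centre of its underside
- insert_e: the same insert block, origin at the centre of its underside
- petri_c: bystander: small petri dish, 60 mm across, 16 high, loose; origin at the centre of its underside
- beaker_50: bystander: small glass beaker, 48 wide, 60 high, loose; origin at the centre of its underside
- label_tape: bystander: roll of tape, 80 across, 19 high, loose; origin at the centre of its underside

How it is judged (in metres and radians):
On the way, in this order (a step that is already met when the one before it is completed fails the run):
1. the depth rod, upright, rests on the bottom of pocket 0 near its middle (tip within 9 mm of the pocket's centre line) (horizontal distance between rod_tip and well_0 below 0.009 m and z of rod_tip in the frame of base_block below 0.0405 m and angle between rod_foot's own z axis and vertical below 0.15 rad and contact force between rod_foot and anything else above 0.3 N), for 0.2 s.
2. the depth rod, upright, rests on the bottom of pocket 1 near its middle (tip within 9 mm of the pocket's centre line) (horizontal distance between rod_tip and well_1 below 0.009 m and z of rod_tip in the frame of base_block below 0.0405 m and angle between rod_foot's own z axis and vertical below 0.15 rad and contact force between rod_foot and anything else above 0.3 N), for 0.2 s.
3. the depth rod, upright, rests on the bottom of pocket 2 near its middle (tip within 9 mm of the pocket's centre line) (horizontal distance between rod_tip and well_2 below 0.009 m and z of rod_tip in the frame of base_block below 0.0405 m and angle between rod_foot's own z axis and vertical below 0.15 rad and contact force between rod_foot and anything else above 0.3 N), for 0.2 s.
4. the depth rod, upright, rests on the bottom of pocket 3 near its middle (tip within 9 mm of the pocket's centre line) (horizontal distance between rod_tip and well_3 below 0.009 m and z of rod_tip in the frame of base_block below 0.0405 m and angle between rod_foot's own z axis and vertical below 0.15 rad and contact force between rod_foot and anything else above 0.3 N), for 0.2 s.
5. the depth rod, upright, rests on the bottom of pocket 4 near its middle (tip within 9 mm of the pocket's centre line) (horizontal distance between rod_tip and well_4 below 0.009 m and z of rod_tip in the frame of base_block below 0.0405 m and angle between rod_foot's own z axis and vertical below 0.15 rad and contact force between rod_foot and anything else above 0.3 N), for 0.2 s.
At the end, for the whole second after the job is handed in: Every insert block present stands post up in a pocket (within 4 mm of its centre), at rest, its top face level with the base's top within 2 mm; the depth rod hangs upright in its stand, flange down on the stand's top within 4 mm ((horizontal distance between insert_a_mid and well_0 below 0.004 m or horizontal distance between insert_a_mid and well_1 below 0.004 m or horizontal distance between insert_a_mid and well_2 below 0.004 m or horizontal distance between insert_a_mid and well_3 below 0.004 m or horizontal distance between insert_a_mid and well_4 below 0.004 m) and z of insert_a_mid in the frame of base_block between 0.059 and 0.063 m and angle between each of insert_a_mid, insert_b_mid, insert_c_mid, insert_d_mid, insert_e_mid, rod_grip's own z axis and vertical below 0.08 rad and linear speed of each of insert_a, insert_b, insert_c, insert_d, insert_e below 0.02 m/s and (horizontal distance between insert_b_mid and well_0 below 0.004 m or horizontal distance between insert_b_mid and well_1 below 0.004 m or horizontal distance between insert_b_mid and well_2 below 0.004 m or horizontal distance between insert_b_mid and well_3 below 0.004 m or horizontal distance between insert_b_mid and well_4 below 0.004 m) and z of insert_b_mid in the frame of base_block between 0.056 and 0.06 m and (horizontal distance between insert_c_mid and well_0 below 0.004 m or horizontal distance between insert_c_mid and well_1 below 0.004 m or horizontal distance between insert_c_mid and well_2 below 0.004 m or horizontal distance between insert_c_mid and well_3 below 0.004 m or horizontal distance between insert_c_mid and well_4 below 0.004 m) and z of insert_c_mid in the frame of base_block between 0.053 and 0.057 m and (horizontal distance between insert_d_mid and well_0 below 0.004 m or horizontal distance between insert_d_mid and well_1 below 0.004 m or horizontal distance between insert_d_mid and well_2 below 0.004 m or horizontal distance between insert_d_mid and well_3 below 0.004 m or horizontal distance between insert_d_mid and well_4 below 0.004 m) and z of insert_d_mid in the frame of base_block between 0.05 and 0.054 m and (horizontal distance between insert_e_mid and well_0 below 0.004 m or horizontal distance between insert_e_mid and well_1 below 0.004 m or horizontal distance between insert_e_mid and well_2 below 0.004 m or horizontal distance between insert_e_mid and well_3 below 0.004 m or horizontal distance between insert_e_mid and well_4 below 0.004 m) and z of insert_e_mid in the frame of base_block between 0.047 and 0.051 m and horizontal distance between rod_tip and rod_stand below 0.006 m and z of rod_tip in the frame of rod_stand between 0.004 and 0.012 m); the robot touches nothing.
It fails at once if the small petri dish is pushed more than 3 cm away (distance of petri_c from where it was at the start of the episode above 0.03 m).
It fails at once if the small glass beaker is pushed more than 3 cm away (distance of beaker_50 from where it was at the start of the episode above 0.03 m).
It fails at once if the roll of tape is pushed more than 3 cm away (distance of label_tape from where it was at the start of the episode above 0.03 m).
Of insert_a, insert_b, insert_c, insert_d, insert_e only 3 to 5 are there at a start; the rules pass over those that are not, and their reading is None.
At some moment in a run one of insert_a, insert_b, insert_c, insert_d, insert_e may be knocked a few centimetres aside while the robot is not near it.
It also fails if it takes over 210 s, if anything falls off the work surface, if the arm or the gripper's body presses on something with over 40 N, if the wrist force passes 120 N, or if a joint passes its speed limit or range.

### The arm

A 6-joint arm with a two-finger parallel gripper is mounted at the origin on a cart in front of the work surface, level with it; the furniture and walls round the work are solid. World frame = base frame: x ahead of the robot, y to its left, z up, the work surface at z = 0. Lengths are in mm, angles in degrees, forces in N, time in s.
With the tool pointing down it reaches from about 425 to 950 mm from the base axis. Payload 14.7 kg.
Tool frame: the origin (TCP) lies between the finger pads; the fingertips stand nose_length ahead of it and the grasp point (between the pads) lies 11 mm behind it (nose_length is the distance from the TCP to the fingertips, in mm); z points along the fingers, y is the line along which they close (so a half turn about z gives the same grasp; the last joint's range is limited). The gripper opens to 85 mm and grips with 20 to 120 N. Pads are 22 mm wide; open, the fingers measure 114 mm over their backs; the gripper's body (76 mm by 85 mm) begins 54 mm behind the grasp point. The pads swing forward as they close: fully open they stand 13 mm farther back than shut.
Start: joints at [-79.79, 27.513, 91.461, -0, 61.026, -2.67], TCP at [144.909, -633.635, 239.297] pointing down, gripper open.
Joint ranges: [-157.49, 157.49], [-46.99, 117.5], [13.45, 153.17], [-89.5, 269.5], [5.16, 153.95], [-167.48, 167.48]. Speed limits (degrees/s): [108.29, 108.29, 136.94, 172.46, 172.46, 172.46].

### API

Orientations are given as [roll, pitch, yaw] about the fixed x, y, z axes, in that order (R = Rz(yaw) Ry(pitch) Rx(roll)).
In Python, from station import sense, grab_frame, camera_params, hand_in, find_in, spot_point, nose_length gives the robot as it stands.
- The arm moves only by the tool send_rows, never from a script. Its argument "rows" is a list of rows, each a list of 6 numbers: the shift along the world's x, y, z in units of 5 cm (1.0 is 5 cm), then the turn, a rotation vector about the world's x, y, z in units of 90 degrees (1.0 is 90 degrees). A call has 1 to 12 rows; each row shifts and turns the commanded pose from where the row before left it; what a row does not reach is not made up. A row lasts 1/8 s, in which the tool goes at most 62.5 mm and 10.7 degrees, less where a joint would pass 70% of its speed; a pose out of reach is approached as far as the arm can. A call with a number of a shift or a turn outside -1 to 1 is refused whole. A call with a gripper value outside its range is refused whole. "hand" is the finger opening in mm, from 0 to 85.4, set as the call begins (left out, the last holds). The fingers move at their own pace and stop on an object; "newtons" is the grip in N (left out, the last holds). Time passes only in rows, so rows that do not move let the fingers close. It gives the time, the measured TCP pose, the force, the opening and the grip force at its end, in the units of the state.
- sense(): the state, without advancing time (a new reading comes with each control period).
- grab_frame(name): name is "scene" or "top" or "wrist"; returns (picture, depth): 384x512x3 uint8, red, green, blue; 384x512 float32, mm along the optical axis (not along the pixel's ray), 0 where there is no reading.
- camera_params(name): a dict with "fx", "fy", "cx", "cy" (pixels), "rvec" (rotation vector, rad) and "tvec" (3), from world to camera coordinates, as OpenCV has them; the wrist camera has in their place "tool_from_camera" (4x4, takes a point from camera to tool coordinates, whose origin is the TCP and whose axes are the flange's). Camera axes: x right, y down, z forward; pixel columns grow to the right and rows downward; lengths in mm; the calibration is good to about 2 mm. A picture is of the moment at which its call begins: read the wrist's pose just before it. camera_params takes no time and is no camera call.
- hand_in(): hands the job in; it is judged then, once.
Trained networks look in the newest picture that a camera, given by its name, has taken for a name from the list of things; names that differ only in an ending like _2 or _b are one class to them, and where a whole thing is asked for, a point or a joint stands for the part that bears it (a point fixed in the world has none). Each returns a list of dicts, best first, with "score" (0 to 1); they miss things now and then, are a little off and sometimes report something else, mostly with a low value. They report only what shows in the picture. A call takes as long as a camera call.
- find_in(label, camera): "point" ([x, y, z] in mm, in world coordinates, good to about 4 mm: the middle of the surface that is visible of it).
- spot_point(label, camera): "point" ([x, y, z] in mm, in world coordinates, good to about 4 mm: a listed point, or the origin of a listed thing).
The state is a dict: "time": time; "qpos": joint angles; "qd": joint speeds; "joint_torque": joint torques, N m; "ee_pos": TCP position; "eef_rot": TCP orientation; "force": force on the tool from outside, world axes, zero at the start; "torque": the same for the moment, N m; "gripper_width": finger opening in mm; "finger_force": force on a finger pad.
Only numpy, scipy, OpenCV 4.12 (cv2) and the standard library are available. Lean on these libraries where they do the work, as an engineer would, in place of code of your own. Each camera call takes 0.05 s, during which the arm holds its last target. There are 200 camera calls.

## Working session

There is one attempt and no reset: what is moved stays moved. The work goes in short steps, Python scripts to look and compute and a tool call to move; the robot and the scene stay as the last step left them, time stands still between calls to the robot, and variables do not carry over. Pictures are saved under pics/ and viewed, at most 14 in all, crops included, and the job is handed in when it is done.

Besides the shell and the picture viewer there is one more tool, called after ">>>" as name([rows], argument=value, ...), one row to a line, values as JSON. send_rows: Moves the arm, as the interface text tells. Its arguments: {"type":"object","properties":{"rows":{"type":"array"},"hand":{"type":"number"},"newtons":{"type":"number"}},"required":["rows"]}

```bash
mkdir -p pics; ls; cat > h.py <<'E'
import numpy as np, cv2
from station import *
def cloud(name):
    s=sense(); im,d=grab_frame(name); p=camera_params(name)
    v,u=np.mgrid[:384,:512]
    c=np.stack([(u-p["cx"])/p["fx"]*d,(v-p["cy"])/p["fy"]*d,d],-1).astype(float)
    if "rvec" in p:
        R,_=cv2.Rodrigues(np.array(p["rvec"],float)); w=(c-np.array(p["tvec"]).ravel())@R
    else:
        from scipy.spatial.transform import Rotation as Ro
        T=np.array(p["tool_from_camera"]); w=c@T[:3,:3].T+T[:3,3]
        w=w@Ro.from_euler('xyz',s["eef_rot"],degrees=True).as_matrix().T+np.array(s["ee_pos"])
    w[d==0]=np.nan
    return im,w
E
python3 - <<'E'
from h import *
s=sense(); print(s, nose_length if not callable(nose_length) else nose_length())
for n in ("scene","top"):
    im,w=cloud(n); np.save(n,w); cv2.imwrite(f"pics/{n}0.png",cv2.resize(im[:,:,::-1],None,fx=1.5,fy=1.5))
for l in ["base_block","well_0","well_4","rod_stand","rod_grip","insert_a","petri_c","beaker_50","label_tape"]:
    for f in (find_in,spot_point):
        print(l,f.__name__,[(np.round(r["point"]).tolist(),round(r["score"],2)) for r in f(l,"top")][:6])
E
```

```text
pics
{'time': 0.0, 'qpos': array([-7.97906987e+01,  2.75516211e+01,  9.14927616e+01,  8.19273776e-04,
        6.10244702e+01, -2.67026664e+00]), 'qd': array([-0.04873606, -0.00904347,  0.03435398, -0.02963358,  0.00591927,
        0.00416994]), 'joint_torque': array([ 4.06833264e-03, -9.50633454e+01, -4.30162489e+01,  2.63917755e-04,
        1.23567710e-02,  5.74265619e-05]), 'ee_pos': array([ 144.8402246 , -633.26304011,  238.65880357]), 'eef_rot': array([-1.79931255e+02, -3.92319100e-03,  1.28791683e+01]), 'force': array([ 0.31994369, -0.85508135, -0.15369152]), 'torque': array([-0.00629028, -0.02831082, -0.00455071]), 'finger_force': 0.0, 'gripper_width': 85.61275184386619} 8.0
base_block call [([568.0, 38.0, 50.0], 0.59), ([492.0, 281.0, 100.0], 0.35)]
base_block call [([585.0, 37.0, 2.0], 0.84), ([533.0, -191.0, -0.0], 0.63)]
well_0 call [([570.0, 39.0, 55.0], 0.9), ([490.0, 284.0, 97.0], 0.24)]
well_0 call [([587.0, -13.0, 49.0], 0.83), ([579.0, 143.0, 51.0], 0.74), ([583.0, 38.0, 52.0], 0.72), ([590.0, -64.0, 51.0], 0.65), ([580.0, 88.0, 54.0], 0.56), ([493.0, 288.0, 5.0], 0.3
[... 320 characters left out ...]
 0.9)]
rod_grip call [([488.0, 283.0, 99.0], 0.47)]
rod_grip call [([494.0, 286.0, 96.0], 0.41)]
insert_a call [([420.0, -307.0, 30.0], 0.71), ([529.0, -186.0, 16.0], 0.61), ([416.0, 134.0, 35.0], 0.61), ([414.0, -186.0, 15.0], 0.44), ([488.0, 280.0, 99.0], 0.23)]
insert_a call [([420.0, -310.0, 0.0], 0.76), ([416.0, -187.0, 0.0], 0.62), ([418.0, 135.0, 2.0], 0.58)]
petri_c call [([373.0, -86.0, 15.0], 0.96)]
petri_c call [([373.0, -89.0, -1.0], 0.73)]
beaker_50 call [([683.0, -242.0, 33.0], 0.72)]
beaker_50 call [([680.0, -237.0, 1.0], 0.73), ([351.0, 348.0, -3.0], 0.68), ([587.0, 39.0, 0.0], 0.58)]
label_tape call [([351.0, 346.0, 19.0], 0.83)]
label_tape call [([350.0, 348.0, -2.0], 0.7)]
```

View pics/top0.png

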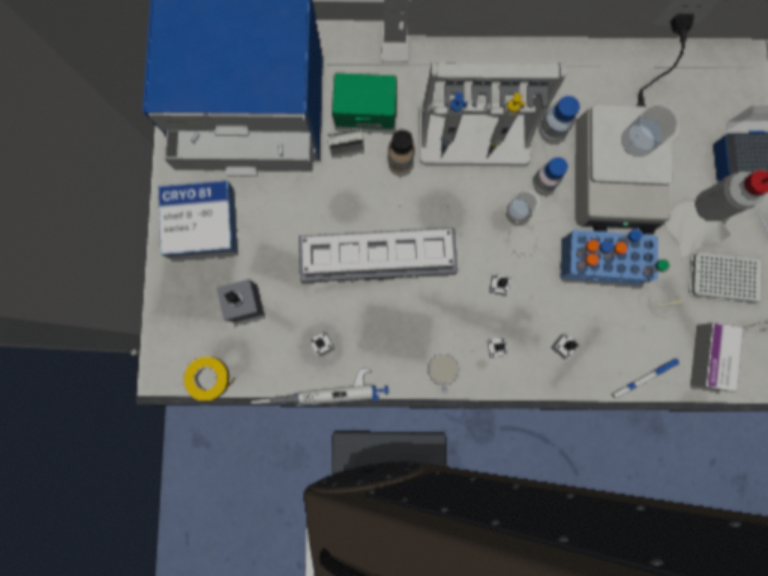

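View pics/scene0.png

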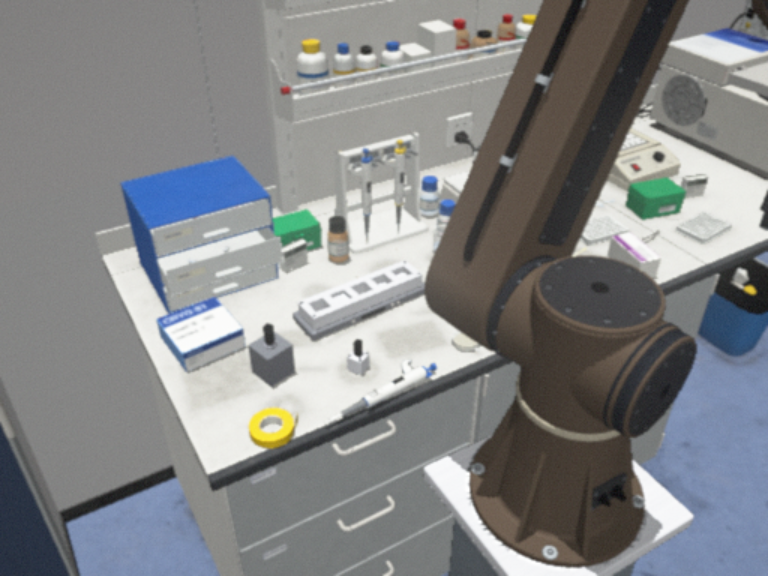

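```bash
cat >> h.py <<'E'
def rect(w,c,r,z0,z1):
    "min-area rect of the points near c (radius r) within a z band: centre, size, angle of 1st side, n, median z"
    m=(np.hypot(w[...,0]-c[0],w[...,1]-c[1])<r)&(w[...,2]>z0)&(w[...,2]<z1)
    p=w[m]
    if len(p)<5: return None
    (a,b),s,t=cv2.minAreaRect(p[:,:2].astype(np.float32))
    return np.round([a,b,*s,t,len(p),np.median(p[:,2])],1).tolist()
E
python3 - <<'E'
from h import *
for n in ("top","scene"):
    w=np.load(n+".npy"); print(n)
    print("bar",rect(w,(585,38),170,44,58),"plinth",rect(w,(585,38),170,14,26))
    print("stand",rect(w,(493,285),60,62,73),"handle",rect(w,(493,285),40,108,125),"flange",rect(w,(493,285),40,73,79))
    for c in [(420,-308),(530,-188),(416,-187),(417,135)]:
        p=w[(np.hypot(w[...,0]-c[0],w[...,1]-c[1])<35)&(w[...,2]>6)]
        h,e=np.histogram(p[:,2],np.arange(6,80,3)); print(c,dict((int(a),int(b)) for a,b in zip(e,h) if b))
E
```

```text
top
bar [649.6, 42.0, 198.7, 273.7, 4.2, 1622.0, 50.7] plinth [643.5, 41.7, 209.2, 296.2, 4.5, 1011.0, 20.3]
stand [490.6, 285.9, 60.3, 61.1, 15.9, 388.0, 70.5] handle [490.5, 285.4, 16.3, 15.3, 34.2, 44.0, 117.5] flange [491.9, 284.2, 55.5, 55.4, 19.3, 75.0, 74.1]
(420, -308) {6: 6, 9: 2, 12: 4, 15: 6, 18: 6, 21: 7, 24: 12, 27: 32, 30: 49, 33: 9, 36: 1, 39: 3, 42: 2, 45: 3, 48: 3, 51: 1, 54: 2, 57: 3, 60: 6, 63: 14, 66: 11}
(530, -188) {6: 7, 9: 2, 12: 6, 15: 23, 18: 48, 21: 17, 24: 2, 27: 2, 30: 2, 33: 3, 36: 1, 39: 1, 42: 2, 45: 3, 48: 8, 51: 13, 54: 6}
(416, -187) {6: 7, 9: 38, 12: 50, 15: 10, 18: 1, 21: 2, 27: 2, 30: 1, 36: 1, 39: 1, 42: 11, 45: 11, 48: 6}
(417, 135) {6: 4, 12: 2, 15: 1, 18: 1, 21: 1, 24: 3, 27: 2, 30: 5, 33: 37, 36: 55, 39: 16, 42: 2, 51: 1, 57: 1, 60: 2, 66: 5, 69: 16, 72: 8}
scene
bar [647.3, 41.1, 206.8, 277.1, 3.9, 853.0, 48.4] plinth [591.8, 58.7, 233.8, 275.2, 29.2, 552.0, 19.1]
stand [486.6, 285.0, 64.6, 64.6, 17.4, 275.0, 68.5] handle [487.9, 286.7, 17.4, 14.2, 36.6, 31.0, 114.9] flange [488.6, 294.4, 41.1, 15.3, 56.6, 25.0, 75.3]
(420, -308) {}
(530, -188) {}
(416, -187) {}
(417, 135) {6: 12, 9: 11, 12: 12, 15: 8, 18: 15, 21: 10, 24: 9, 27: 12, 30: 26, 33: 33, 36: 16, 39: 4, 42: 7, 45: 6, 48: 4, 51: 5, 54: 5, 57: 2, 60: 5, 63: 9, 66: 9, 69: 8}
```

Top view: base at centre (380,253), stand with rod at (238,300), four inserts at (321,344), (499,284), (498,347), (566,345). By height they're E, B, A and D. The petri dish is at (443,369), the beaker at (519,209) and the tape at (206,378). The scene view agrees.

>>> send_rows([
  [0.69, 0.72, 0.1, 0, 0, 0],
  [0.69, 0.72, 0.1, 0, 0, 0],
  [0.69, 0.72, 0.1, 0, 0, 0],
  [0.69, 0.72, 0.1, 0, 0, 0],
  [0.69, 0.72, 0.1, 0, 0, 0],
  [0.69, 0.72, 0.1, 0, 0, 0],
  [0.69, 0.72, 0.1, 0, 0, 0],
  [0.69, 0.72, 0.1, 0, 0, 0],
  [0.69, 0.72, 0.1, 0, 0, 0],
  [0.69, 0.72, 0.1, 0, 0, 0],
  [0.69, 0.72, 0.1, 0, 0, 0],
  [0.69, 0.72, 0.1, 0, 0, 0],
])

```text
time: 2.5
ee_pos: [559.9, -200.3, 299.6]
eef_rot: [180.0, -0.0, 12.9]
force: [0.4, -1.1, 0.3]
gripper_width: 85.5
finger_force: 0.0
```

>>> send_rows([
  [-0.1, 0.8, 0, 0, 0, 0],
  [-0.1, 0.8, 0, 0, 0, 0],
  [-0.1, 0.8, 0, 0, 0, 0],
  [-0.1, 0.8, 0, 0, 0, 0],
  [-0.1, 0.8, 0, 0, 0, 0],
  [-0.1, 0.8, 0, 0, 0, 0],
  [-0.1, 0.8, 0, 0, 0, 0],
  [-0.1, 0.8, 0, 0, 0, 0],
  [-0.1, 0.8, 0, 0, 0, 0],
  [-0.1, 0.8, 0, 0, 0, 0],
  [-0.1, 0.8, 0, 0, 0, 0],
  [-0.1, 0.8, 0, 0, 0, 0],
])

```text
time: 4.0
ee_pos: [498.6, 279.7, 299.5]
eef_rot: [-180.0, -0.0, 12.9]
force: [0.4, 0.3, -0.5]
gripper_width: 85.4
finger_force: 0.0
```

```bash
python3 - <<'E'
from h import *
s=sense(); print(s["ee_pos"],s["eef_rot"],s["time"])
im,w=cloud("wrist"); np.save("wrist",w); cv2.imwrite("pics/w1.png",cv2.resize(im[:,:,::-1],None,fx=1.5,fy=1.5))
print(camera_params("wrist"))
print("stand",rect(w,(491,286),50,66,72),"handle",rect(w,(491,286),25,110,125))
print([(np.round(r["point"]).tolist(),round(r["score"],2)) for r in spot_point("well_0","wrist")])
print([(np.round(r["point"]).tolist(),round(r["score"],2)) for r in spot_point("rod_grip","wrist")])
E
```

```text
[498.62933519 279.7303539  299.45703811] [-1.79996147e+02 -2.02436829e-02  1.28863604e+01] 4.0
{'fx': 319.31209565480964, 'fy': 319.31209565480964, 'cx': 254.1758370969092, 'cy': 197.9691258388415, 'tool_from_camera': array([[ 6.11863529e-04, -9.45778298e-01, -3.24812311e-01,
         8.43051515e+01],
       [ 9.99999569e-01,  8.05384066e-04, -4.61347986e-04,
        -4.21330058e-01],
       [ 6.97931572e-04, -3.24811888e-01,  9.45778383e-01,
        -1.35098099e+02],
       [ 0.00000000e+00,  0.00000000e+00,  0.00000000e+00,
         1.00000000e+00]])}
stand [492.0, 285.9, 60.3, 60.1, 15.3, 2055.0, 70.3] handle [492.1, 285.8, 15.6, 15.5, 32.0, 230.0, 117.0]
[([589.0, -17.0, 50.0], 0.79), ([581.0, 88.0, 50.0], 0.69), ([582.0, 40.0, 54.0], 0.62), ([579.0, 140.0, 49.0], 0.58)]
[([489.0, 284.0, 94.0], 0.9)]
```

View pics/w1.png

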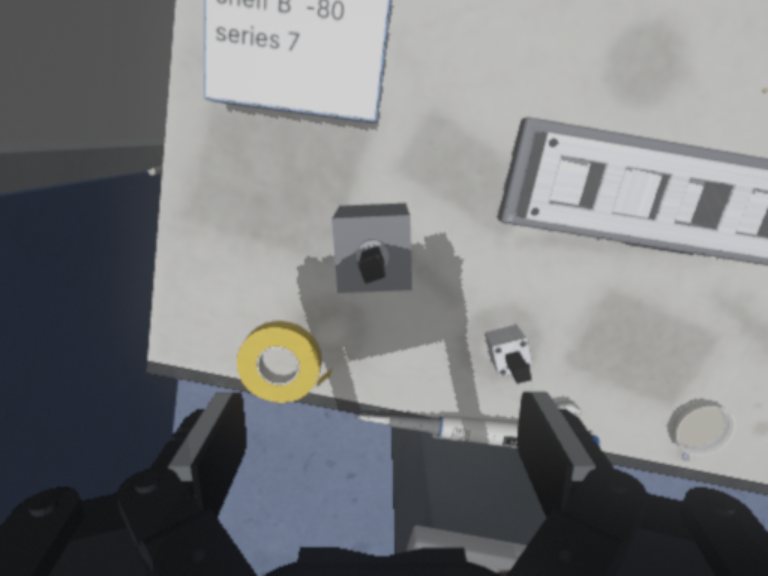

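The wrist view shows the handle at (372,262), turned about 32° in the world. Base pockets are visible to the right, and pocket 2 appears deeper. Next, grasp the rod.

>>> send_rows([
  [-0.066, 0.06, 0, 0, 0, 0.106],
  [-0.066, 0.06, 0, 0, 0, 0.106],
  [0, 0, -0.8, 0, 0, 0],
  [0, 0, -0.8, 0, 0, 0],
  [0, 0, -0.8, 0, 0, 0],
  [0, 0, -0.7, 0, 0, 0],
  [0, 0, -0.5, 0, 0, 0],
  [0, 0, -0.4, 0, 0, 0],
  [0, 0, -0.19, 0, 0, 0],
  [0, 0, 0, 0, 0, 0],
  [0, 0, 0, 0, 0, 0],
], hand=50)

```text
time: 5.52
ee_pos: [492.8, 284.4, 90.6]
eef_rot: [180.0, -0.1, 32.0]
force: [-0.1, -0.2, 0.1]
gripper_width: 49.7
finger_force: 0.0
```

>>> send_rows([
  [0, 0, 0, 0, 0, 0],
  [0, 0, 0, 0, 0, 0],
  [0, 0, 0, 0, 0, 0],
  [0, 0, 0, 0, 0, 0],
  [0, 0, 0, 0, 0, 0],
  [0, 0, 0, 0, 0, 0],
  [0, 0, 0, 0, 0, 0],
], hand=0, newtons=40)

```text
time: 6.4
ee_pos: [492.6, 284.5, 90.3]
eef_rot: [180.0, -0.0, 32.0]
force: [-0.2, -1.4, 6.6]
gripper_width: 14.3
finger_force: 40.3
```

```bash
python3 - <<'E'
from h import *
s=sense(); print(s["ee_pos"],s["eef_rot"],s["time"],s["gripper_width"],s["force"],s["qpos"])
w=np.load("wrist.npy")
# base fit: bar top points
m=(np.abs(w[...,2]-50.5)<2.5)&(w[...,0]>530)&(w[...,0]<640)&(w[...,1]>-120)&(w[...,1]<200)
p=w[m]; print(len(p),cv2.minAreaRect(p[:,:2].astype(np.float32)), np.median(p[:,2]))
w=np.load("top.npy"); m=(np.abs(w[...,2]-50.5)<3)&(w[...,0]>530)&(w[...,0]<640)&(w[...,1]>-120)&(w[...,1]<200)
print(cv2.minAreaRect(w[m][:,:2].astype(np.float32)))
c=np.array([585,39.]);t=np.radians(3.5);ay=np.array([-np.sin(t),np.cos(t)])
for n in("top","wrist"):
    w=np.load(n+".npy")
    for i in range(5):
        q=c+ay*52*(2-i); m=np.hypot(w[...,0]-q[0],w[...,1]-q[1])<12; z=w[m][:,2]; print(n,i,np.round(q),len(z),np.round(np.nanpercentile(z,[10,25,50,75]),1) if len(z) else'')
E
```

```text
[492.59351024 284.51316704  90.32998443] [ 1.79993924e+02 -4.61641298e-02  3.19656521e+01] 6.4 14.279270157136287 [-0.22433661 -1.38164205  6.61834397] [ 2.69579563e+01  3.21162866e+01  1.09549257e+02 -3.26538480e-03
  3.82879380e+01  8.49948688e+01]
5812 ((583.7166137695312, 72.15443420410156), (66.22975158691406, 205.04808044433594), 3.8082709312438965) 50.18730665539631
((584.7442016601562, 37.185546875), (67.35337829589844, 274.0938720703125), 3.774048328399658)
top 0 [579. 143.] 57 [18.  19.4 21.1 22.8]
top 1 [582.  91.] 60 [35.9 37.6 38.9 40.2]
top 2 [585.  39.] 54 [12.8 14.2 15.2 16.2]
top 3 [588. -13.] 55 [24.4 25.7 26.4 28.2]
top 4 [591. -65.] 57 [29.4 31.1 32.1 33.1]
wrist 0 [579. 143.] 226 [19.2 19.6 20.3 20.8]
wrist 1 [582.  91.] 303 [37.2 37.8 38.3 38.6]
wrist 2 [585.  39.] 56 [13.4 13.8 14.4 14.9]
wrist 3 [588. -13.] 117 [25.1 25.6 26.2 26.7]
wrist 4 [591. -65.] 0
```

Depth readings already suggest pocket depths of 30, 12, 36, 24 and 18 mm from left to right. Lift the rod and gauge pocket 0.

>>> send_rows([
  [0, 0, 0.3, 0, 0, 0],
  [0, 0, 0.5, 0, 0, 0],
  [0, 0, 0.6, 0, 0, 0],
  [0, 0, 0.6, 0, 0, 0],
  [0.36, -0.6, 0, 0, 0, 0],
  [0.45, -0.75, 0, 0, 0, 0],
  [0.45, -0.75, 0, 0, 0, 0],
  [0.33, -0.56, 0, 0, 0, 0],
  [0.136, -0.204, 0, 0, 0, 0],
  [0, 0, -0.4, 0, 0, 0],
  [0, 0, 0, 0, 0, 0],
])

```text
time: 7.78
ee_pos: [577.5, 141.4, 169.2]
eef_rot: [-179.9, 0.1, 32.0]
force: [-0.5, 0.6, -1.8]
gripper_width: 14.5
finger_force: 39.4
```

>>> send_rows([
  [0, 0, -0.4, 0, 0, 0],
  [0, 0, -0.4, 0, 0, 0],
  [0, 0, -0.3, 0, 0, 0],
  [0, 0, -0.2, 0, 0, 0],
  [0, 0, 0, 0, 0, 0],
  [0, 0, 0, 0, 0, 0],
])

```text
time: 8.52
ee_pos: [579.0, 141.3, 105.3]
eef_rot: [180.0, -0.0, 32.0]
force: [0.7, 0.5, -0.6]
gripper_width: 14.2
finger_force: 39.4
```

```bash
python3 - <<'E'
from h import *
s=sense(); print(s["ee_pos"],s["eef_rot"],s["time"],s["gripper_width"],s["force"])
im,w=cloud("wrist"); np.save("wrist2",w); cv2.imwrite("pics/w2.png",cv2.resize(im[:,:,::-1],None,fx=1.5,fy=1.5))
E
```

```text
[578.9620738  141.28235993 105.3269669 ] [ 1.79987431e+02 -3.67475959e-02  3.19575940e+01] 8.525 14.233688302066772 [ 0.71897804  0.47868902 -0.61304636]
```

View pics/w2.png

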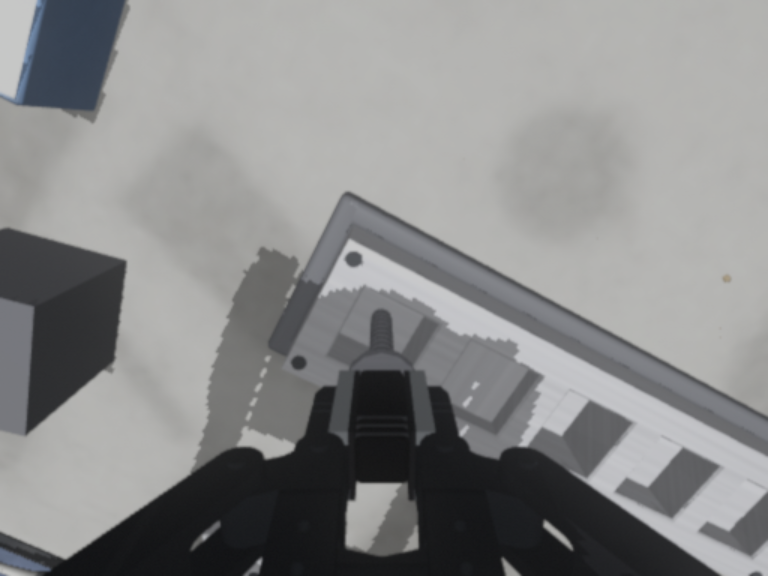

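The rod hangs upright over pocket 0, with the shaft at (380,330) inside the pocket. Lower it to contact.

>>> send_rows([
  [0, 0, -0.04, 0, 0, 0],
  [0, 0, -0.02, 0, 0, 0],
  [0, 0, -0.02, 0, 0, 0],
  [0, 0, 0, 0, 0, 0],
  [0, 0, 0, 0, 0, 0],
])

```text
time: 9.2
ee_pos: [579.1, 141.3, 102.1]
eef_rot: [180.0, -0.1, 32.0]
force: [-3.4, 0.3, 19.0]
gripper_width: 14.1
finger_force: 42.3
```

```bash
python3 - <<'E'
from h import *
w=np.load("wrist2.npy")
m=(np.abs(w[...,2]-50.3)<2)&(w[...,0]>530)&(w[...,0]<640)&(w[...,1]>-120)&(w[...,1]<200)
print(m.sum(),cv2.minAreaRect(w[m][:,:2].astype(np.float32)))
E
```

```text
15211 ((586.0045776367188, 37.66596984863281), (66.61980438232422, 273.35418701171875), 3.8313934803009033)
```

>>> send_rows([
  [0, 0, 0, 0, 0, 0],
  [0, 0, 0.3, 0, 0, 0],
  [0, 0, 0.5, 0, 0, 0],
  [0.04, -0.52, 0, 0, 0, 0],
  [0.04, -0.52, 0, 0, 0, 0],
  [0, 0, 0, 0, 0, 0],
  [0, 0, -0.25, 0, 0, 0],
  [0, 0, -0.1, 0, 0, 0],
  [0, 0, -0.05, 0, 0, 0],
  [0, 0, -0.03, 0, 0, 0],
  [0, 0, 0, 0, 0, 0],
  [0, 0, 0, 0, 0, 0],
])

```text
time: 10.7
ee_pos: [582.8, 89.7, 120.2]
eef_rot: [180.0, -0.0, 32.0]
force: [-3.5, 1.3, 14.0]
gripper_width: 14.4
finger_force: 41.8
```

>>> send_rows([
  [0, 0, 0, 0, 0, 0],
  [0, 0, 0.2, 0, 0, 0],
  [0, 0, 0.25, 0, 0, 0],
  [0.035, -0.52, 0, 0, 0, 0],
  [0.035, -0.52, 0, 0, 0, 0],
  [0, 0, 0, 0, 0, 0],
  [0, 0, -0.4, 0, 0, 0],
  [0, 0, -0.35, 0, 0, 0],
  [0, 0, -0.1, 0, 0, 0],
  [0, 0, -0.08, 0, 0, 0],
  [0, 0, 0, 0, 0, 0],
  [0, 0, 0, 0, 0, 0],
])

```text
time: 12.2
ee_pos: [586.4, 37.6, 96.1]
eef_rot: [180.0, -0.0, 32.0]
force: [-2.2, 1.2, 7.0]
gripper_width: 14.7
finger_force: 40.8
```

>>> send_rows([
  [0, 0, 0, 0, 0, 0],
  [0, 0, 0.33, 0, 0, 0],
  [0, 0, 0.6, 0, 0, 0],
  [0.035, -0.52, 0, 0, 0, 0],
  [0.035, -0.52, 0, 0, 0, 0],
  [0, 0, 0, 0, 0, 0],
  [0, 0, -0.35, 0, 0, 0],
  [0, 0, -0.2, 0, 0, 0],
  [0, 0, -0.1, 0, 0, 0],
  [0, 0, -0.045, 0, 0, 0],
  [0, 0, 0, 0, 0, 0],
  [0, 0, 0, 0, 0, 0],
])

```text
time: 13.7
ee_pos: [589.9, -14.2, 107.9]
eef_rot: [180.0, -0.0, 32.0]
force: [-4.0, 3.1, 17.6]
gripper_width: 14.4
finger_force: 42.6
```

>>> send_rows([
  [0, 0, 0, 0, 0, 0],
  [0, 0, 0.2, 0, 0, 0],
  [0, 0, 0.495, 0, 0, 0],
  [0.035, -0.52, 0, 0, 0, 0],
  [0.035, -0.52, 0, 0, 0, 0],
  [0, 0, 0, 0, 0, 0],
  [0, 0, -0.25, 0, 0, 0],
  [0, 0, -0.2, 0, 0, 0],
  [0, 0, -0.08, 0, 0, 0],
  [0, 0, -0.045, 0, 0, 0],
  [0, 0, 0, 0, 0, 0],
  [0, 0, 0, 0, 0, 0],
])

```text
time: 15.2
ee_pos: [593.0, -66.3, 113.9]
eef_rot: [-180.0, -0.0, 32.0]
force: [-5.2, 3.4, 16.9]
gripper_width: 14.7
finger_force: 42.7
```

>>> send_rows([
  [0, 0, 0, 0, 0, 0],
  [0, 0, 0.4, 0, 0, 0],
  [0, 0, 0.6, 0, 0, 0],
  [0, 0, 0.55, 0, 0, 0],
  [-0.252, 0.878, 0, 0, 0, 0],
  [-0.252, 0.878, 0, 0, 0, 0],
  [-0.252, 0.878, 0, 0, 0, 0],
  [-0.252, 0.878, 0, 0, 0, 0],
  [-0.252, 0.878, 0, 0, 0, 0],
  [-0.252, 0.878, 0, 0, 0, 0],
  [-0.252, 0.878, 0, 0, 0, 0],
  [-0.252, 0.878, 0, 0, 0, 0],
])

```text
time: 16.7
ee_pos: [491.6, 286.0, 190.5]
eef_rot: [-180.0, -0.0, 32.0]
force: [0.7, -0.4, -0.7]
gripper_width: 14.2
finger_force: 39.7
```

>>> send_rows([
  [0, 0, 0, 0, 0, 0],
  [0, 0, -0.3, 0, 0, 0],
  [0, 0, -0.15, 0, 0, 0],
  [0, 0, 0, 0, 0, 0],
  [0, 0, 0, 0, 0, 0],
])

```text
time: 17.32
ee_pos: [492.6, 283.9, 168.1]
eef_rot: [180.0, 0.0, 31.9]
force: [0.9, 0.1, -1.2]
gripper_width: 14.4
finger_force: 39.8
```

```bash
python3 - <<'E'
from h import *
s=sense(); print(s["ee_pos"],s["eef_rot"],s["time"],s["gripper_width"],s["force"])
im,w=cloud("wrist"); np.save("wrist3",w); cv2.imwrite("pics/w3.png",cv2.resize(im[150:330,130:380,::-1],None,fx=3,fy=3))
print("stand",rect(w,(492,286),48,66,73))
im,w=cloud("top"); np.save("top",w)
for c in [(420,-308),(530,-188),(416,-187),(417,135)]:
    m=(np.hypot(w[...,0]-c[0],w[...,1]-c[1])<60)&(w[...,2]>40); p=w[m]; print(c,p[:,:2].mean(0).round(),p[:,2].max())
E
```

```text
[492.62099776 283.86494289 168.05422434] [1.79999140e+02 3.77361783e-03 3.19089068e+01] 17.325 14.422441637434753 [ 0.86105289  0.10594673 -1.18097781]
stand [492.0, 285.8, 60.6, 60.2, 15.4, 4940.0, 70.4]
(420, -308) [ 417. -307.] 67.05860251191221
(530, -188) [ 531. -192.] 55.74007572276889
(416, -187) [ 414. -186.] 49.139054384219726
(417, 135) [396. 163.] 764.3184217900108
```

View pics/w3.png

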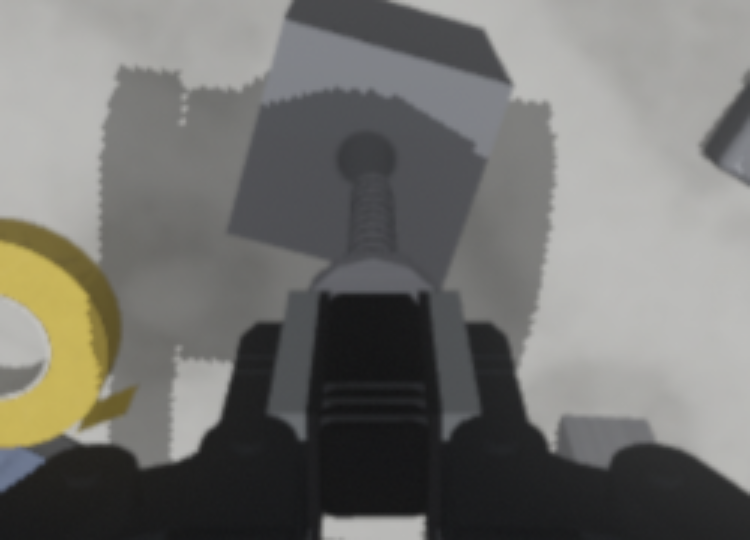

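The hole shows at (366,158) in the crop and the shaft axis at column 372. That puts the rod about 1.5 mm off, matching the stand fit, so correct it and lower.

>>> send_rows([
  [-0.014, 0.032, 0, 0, 0, 0],
  [0, 0, 0, 0, 0, 0],
  [0, 0, -0.25, 0, 0, 0],
  [0, 0, -0.25, 0, 0, 0],
  [0, 0, -0.25, 0, 0, 0],
  [0, 0, -0.25, 0, 0, 0],
  [0, 0, -0.25, 0, 0, 0],
  [0, 0, -0.2, 0, 0, 0],
  [0, 0, -0.05, 0, 0, 0],
  [0, 0, 0, 0, 0, 0],
  [0, 0, 0, 0, 0, 0],
])

```text
time: 18.8
ee_pos: [491.9, 286.1, 93.4]
eef_rot: [180.0, -0.0, 32.0]
force: [0.4, -0.4, -0.7]
gripper_width: 14.6
finger_force: 39.8
```

>>> send_rows([
  [0, 0, -0.04, 0, 0, 0],
  [0, 0, -0.03, 0, 0, 0],
  [0, 0, 0, 0, 0, 0],
  [0, 0, 0, 0, 0, 0],
])

```text
time: 19.3
ee_pos: [491.7, 286.1, 90.1]
eef_rot: [-180.0, -0.0, 32.0]
force: [-3.0, -1.0, 8.9]
gripper_width: 14.3
finger_force: 41.3
```

>>> send_rows([
  [0, 0, 0, 0, 0, 0],
  [0, 0, 0, 0, 0, 0],
  [0, 0, 0, 0, 0, 0],
  [0, 0, 0, 0, 0, 0],
  [0, 0, 0.4, 0, 0, 0],
  [0, 0, 0.8, 0, 0, 0],
  [0, 0, 0.8, 0, 0, 0],
  [0, 0, 0.8, 0, 0, 0],
  [0, 0, 0.8, 0, 0, 0],
  [0, 0, 0.4, 0, 0, 0],
  [0, 0, 0, 0, 0, 0],
], hand=50)

```text
time: 20.68
ee_pos: [492.3, 286.3, 291.0]
eef_rot: [180.0, -0.2, 32.0]
force: [-0.8, -0.1, -0.4]
gripper_width: 50.0
finger_force: 0.0
```

```bash
python3 - <<'E'
from h import *
s=sense(); print(s["ee_pos"],s["eef_rot"],s["time"])
im,w=cloud("wrist"); np.save("wrist4",w); cv2.imwrite("pics/w4.png",cv2.resize(im[:,:,::-1],None,fx=1.5,fy=1.5))
print("stand",rect(w,(492,286),48,66,73),"handle",rect(w,(492,286),25,110,125))
print([(np.round(r["point"]).tolist(),round(r["score"],2)) for r in spot_point("insert_e","wrist")])
print("E", rect(w,(417,135),45,33,40),rect(w,(417,135),45,64,76))
E
```

```text
[492.28520819 286.29848783 291.01092727] [ 1.79986391e+02 -1.67485609e-01  3.19609112e+01] 20.675
stand [492.1, 286.0, 60.6, 59.8, 15.5, 2222.0, 70.3] handle [491.9, 286.1, 15.2, 15.2, 32.4, 249.0, 116.9]
[([412.0, -185.0, -1.0], 0.63)]
E [420.2, 142.3, 16.9, 43.3, 62.3, 60.0, 35.8] None
```

View pics/w4.png

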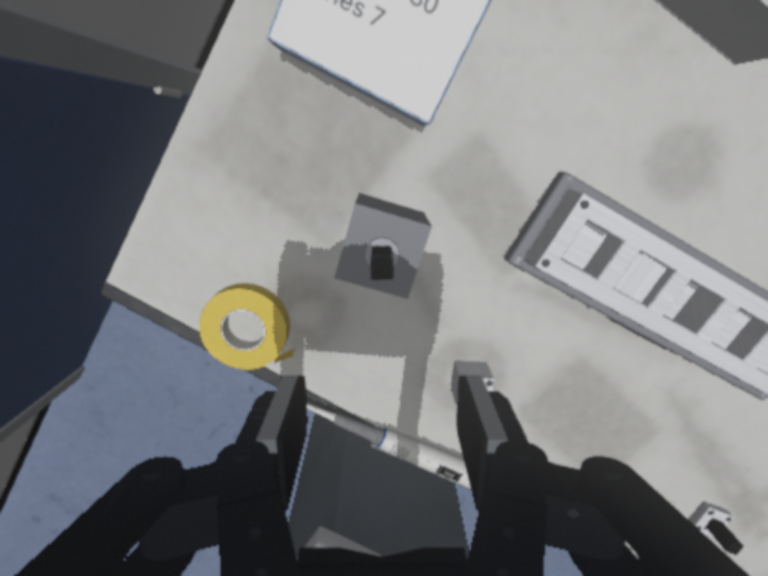

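The rod is back in its stand, handle at (381,262). Insert E is half hidden behind the finger at (475,385). The first wrist cloud shows E clearly, so use that for its pose.

```bash
python3 - <<'E'
from h import *
w=np.load("wrist.npy")
for b in ((30,40),(33,39),(62,76),(44,76)): print("E",rect(w,(417,135),40,*b))
E
```

```text
E [418.3, 138.2, 33.0, 33.4, 27.6, 385.0, 36.1]
E [418.1, 138.4, 33.0, 32.7, 27.6, 354.0, 36.2]
E [418.3, 138.4, 14.5, 14.2, 28.6, 143.0, 70.0]
E [418.5, 138.6, 14.5, 14.7, 23.9, 231.0, 67.2]
```

>>> send_rows([
  [-0.2, -0.5, 0, 0, 0, -0.1],
  [-0.25, -0.5, 0, 0, 0, -0.1],
  [-0.25, -0.5, 0, 0, 0, 0],
  [-0.25, -0.5, 0, 0, 0, 0],
  [-0.25, -0.5, 0, 0, 0, 0],
  [-0.25, -0.5, 0, 0, 0, 0],
  [0, 0, 0, 0, 0, 0],
  [0, 0, 0, 0, 0, 0],
])

```text
time: 21.78
ee_pos: [419.2, 136.1, 289.0]
eef_rot: [-180.0, 0.0, 13.9]
force: [0.3, 0.1, -0.4]
gripper_width: 50.2
finger_force: 0.0
```

```bash
cat >> h.py <<'E'
def look(c,h,pic=None):
    "wrist view of an insert of body height h near c"
    s=sense(); print(s["ee_pos"].round(1),s["eef_rot"].round(1),s["time"])
    im,w=cloud("wrist")
    if pic: cv2.imwrite(f"pics/{pic}.png",cv2.resize(im[:,:,::-1],None,fx=1.5,fy=1.5))
    print("post",rect(w,c,32,h+30,h+38),"body",rect(w,c,32,h-2.5,h+3))
    print("base",rect(w,(586,37.6),3,0,1))
E
python3 - <<'E'
from h import *
look((417,135),36,"w5")
E
```

```text
[419.2 136.1 289. ] [-180.     0.    13.9] 21.775
post [417.6, 138.1, 14.3, 14.0, 28.5, 152.0, 70.2] body [417.7, 138.1, 32.7, 32.2, 28.2, 455.0, 36.4]
base None
```

View pics/w5.png

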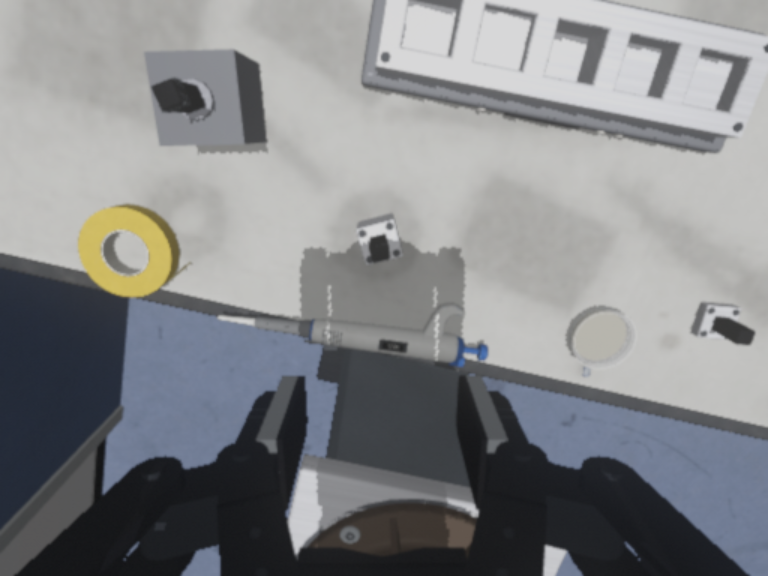

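E is at (378,240), clear of the fingers, with the dish at (600,337) and A at (722,322). Grasp E.

>>> send_rows([
  [-0.015, 0.02, -0.2, 0, 0, 0.08],
  [-0.015, 0.02, -0.6, 0, 0, 0.08],
  [0, 0, -0.8, 0, 0, 0],
  [0, 0, -0.8, 0, 0, 0],
  [0, 0, -0.8, 0, 0, 0],
  [0, 0, -0.8, 0, 0, 0],
  [0, 0, -0.5, 0, 0, 0],
  [0, 0, -0.34, 0, 0, 0],
  [0, 0, 0, 0, 0, 0],
  [0, 0, 0, 0, 0, 0],
])

```text
time: 23.08
ee_pos: [417.9, 138.3, 47.8]
eef_rot: [180.0, -0.0, 28.4]
force: [0.1, 0.0, -0.1]
gripper_width: 50.1
finger_force: 0.0
```

>>> send_rows([
  [0, 0, 0, 0, 0, 0],
  [0, 0, 0, 0, 0, 0],
  [0, 0, 0, 0, 0, 0],
  [0, 0, 0, 0, 0, 0],
  [0, 0, 0, 0, 0, 0],
  [0, 0, 0, 0, 0, 0],
  [0, 0, 0, 0, 0, 0],
], hand=0)

```text
time: 23.95
ee_pos: [418.0, 138.1, 48.2]
eef_rot: [180.0, -0.1, 28.4]
force: [-0.9, 1.6, 8.7]
gripper_width: 13.1
finger_force: 38.9
```

>>> send_rows([
  [0, 0, 0.2, 0, 0, 0],
  [0, 0, 0.6, 0, 0, 0],
  [0, 0, 0.6, 0, 0, 0],
  [0.672, -0.402, 0, 0, 0, -0.068],
  [0.672, -0.402, 0, 0, 0, -0.068],
  [0.672, -0.402, 0, 0, 0, -0.068],
  [0.672, -0.402, 0, 0, 0, -0.068],
  [0.672, -0.402, 0, 0, 0, 0],
  [0, 0, 0, 0, 0, 0],
  [0, 0, 0, 0, 0, 0],
  [0, 0, 0, 0, 0, 0],
])

```text
time: 25.32
ee_pos: [584.7, 37.9, 117.7]
eef_rot: [-180.0, 0.0, 3.9]
force: [-0.1, 0.2, -2.0]
gripper_width: 13.2
finger_force: 39.4
```

```bash
cat >> h.py <<'E'
def base(w):
    m=(np.abs(w[...,2]-50.3)<2)&(w[...,0]>530)&(w[...,0]<645)&(w[...,1]>-130)&(w[...,1]<200)
    print("bar",m.sum(),cv2.minAreaRect(w[m][:,:2].astype(np.float32)))
E
python3 - <<'E'
from h import *
s=sense(); print(s["ee_pos"].round(1),s["eef_rot"].round(2),s["time"])
im,w=cloud("wrist"); base(w); np.save("w6",w)
cv2.imwrite("pics/w6.png",cv2.resize(im[:,:,::-1],None,fx=1.5,fy=1.5))
im,w=cloud("top"); base(w)
E
```

```text
[584.7  37.9 117.7] [-1.7999e+02  4.0000e-02  3.9100e+00] 25.325
bar 22236 ((585.8115844726562, 36.98548889160156), (66.96001434326172, 275.7972412109375), 3.910618782043457)
bar 0 ((0.0, 0.0), (0.0, 0.0), 0.0)
```

View pics/w6.png

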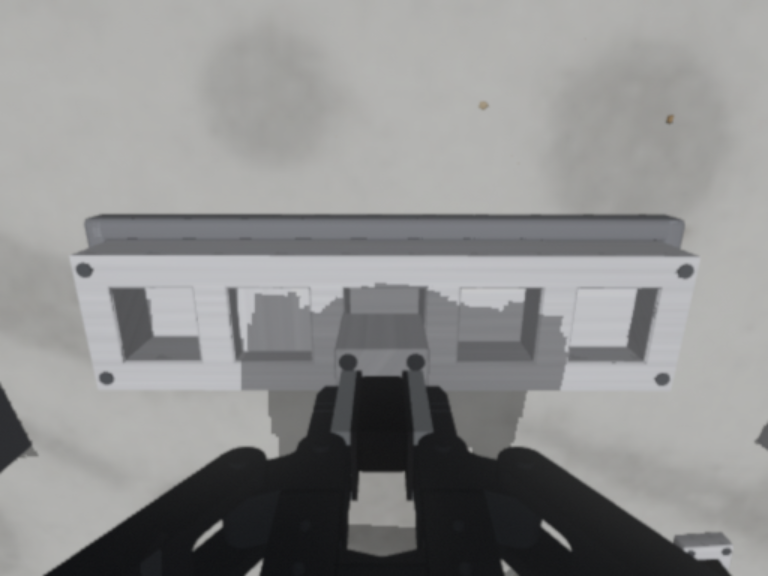

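The view is centred on pocket 2, with its mouth at columns 344–427 and the block above it at about column 382. Measure the held block's offset in this same cloud.

```bash
python3 - <<'E'
from h import *
w=np.load("w6.npy"); v,u=np.mgrid[:384,:512]
b=(v>190)&(v<245)&(u>215)&(u<295)
p=w[b&(w[...,2]>68)&(w[...,2]<110)]
print(np.histogram(p[:,2],np.arange(66,112,4)))
q=p[p[:,2]<100]; print("front face x",np.percentile(q[:,0],[5,50,95]),"y",q[:,1].min(),q[:,1].max(), np.percentile(q[:,1],[1,99]))
# pocket mouth walls: top-face points around pocket 2
m=(np.abs(w[...,2]-50.3)<2); c=np.array([585.8,37.]);t=np.radians(3.9)
l=(w[...,:2]-c)@np.array([[np.cos(t),-np.sin(t)],[np.sin(t),np.cos(t)]])
y=l[...,1][m&(np.abs(l[...,0])<14)]; print(np.histogram(y,np.arange(-140,141,2))[0].tolist())
x=l[...,0][m&(np.abs(np.abs(l[...,1])-26)<5)]; print(x.min(),x.max())
E
```

```text
(array([  0, 104, 130, 134, 149, 153, 176, 174, 190, 619, 357]), array([ 66,  70,  74,  78,  82,  86,  90,  94,  98, 102, 106, 110]))
front face x [599.02493616 600.06876802 601.09287511] y 23.373261368606656 55.45310040430766 [23.82178936 54.99864822]
[0, 42, 121, 107, 108, 120, 105, 112, 137, 50, 0, 0, 0, 0, 0, 0, 0, 0, 0, 0, 0, 0, 0, 0, 0, 0, 0, 80, 108, 120, 106, 111, 110, 111, 123, 24, 0, 0, 0, 0, 0, 0, 0, 0, 0, 0, 0, 0, 0, 0, 0, 0, 0, 95, 112, 111, 110, 107, 111, 106, 79, 9, 0, 0, 0, 0, 0, 0, 0, 0, 0, 0, 0, 0, 0, 0, 0, 0, 0, 37, 61, 99, 105, 115, 106, 114, 102, 5, 0, 0, 0, 0, 0, 0, 0, 0, 0, 0, 0, 0, 0, 0, 0, 0, 16, 126, 113, 109, 108, 110, 112, 110, 90, 4, 0, 0, 0, 0, 0, 0, 0, 0, 0, 0, 0, 0, 0, 0, 0, 0, 28, 145, 118, 103, 112, 109, 113, 107, 60, 0]
-32.730252218005255 33.24638892731848
```

>>> send_rows([
  [0.034, -0.024, 0, 0, 0, 0],
  [0, 0, -0.3, 0, 0, 0],
  [0, 0, -0.1, 0, 0, 0],
  [0, 0, -0.06, 0, 0, 0],
  [0, 0, -0.06, 0, 0, 0],
  [0, 0, 0, 0, 0, 0],
])

```text
time: 26.18
ee_pos: [587.3, 36.2, 91.4]
eef_rot: [-180.0, 0.0, 3.9]
force: [0.4, 0.2, -1.7]
gripper_width: 13.4
finger_force: 39.3
```

>>> send_rows([
  [0, 0, -0.2, 0, 0, 0],
  [0, 0, -0.2, 0, 0, 0],
  [0, 0, -0.1, 0, 0, 0],
  [0, 0, -0.06, 0, 0, 0],
  [0, 0, -0.04, 0, 0, 0],
  [0, 0, 0, 0, 0, 0],
])

```text
time: 26.92
ee_pos: [587.3, 36.3, 62.2]
eef_rot: [180.0, -0.0, 3.9]
force: [-3.4, 0.5, 9.5]
gripper_width: 13.3
finger_force: 40.9
```

E is home: force is up and TCP z is 62.2, as computed. Release and go over A.

>>> send_rows([
  [0, 0, 0, 0, 0, 0],
  [0, 0, 0, 0, 0, 0],
  [0, 0, 0, 0, 0, 0],
  [0, 0, 0, 0, 0, 0],
  [0, 0, 0.3, 0, 0, 0],
  [0, 0, 0.6, 0, 0, 0],
  [0, 0, 0.9, 0, 0, 0],
  [0, 0, 0.9, 0, 0, 0],
  [0, 0, 0.9, 0, 0, 0],
  [0, 0, 0.9, 0, 0, 0],
], hand=45)

```text
time: 28.18
ee_pos: [587.0, 36.3, 289.3]
eef_rot: [180.0, -0.1, 3.9]
force: [0.4, -1.1, 0.0]
gripper_width: 44.8
finger_force: 0.0
```

>>> send_rows([
  [-0.57, -0.74, 0, 0, 0, 0],
  [-0.57, -0.74, 0, 0, 0, 0],
  [-0.57, -0.74, 0, 0, 0, 0],
  [-0.57, -0.74, 0, 0, 0, 0],
  [-0.57, -0.74, 0, 0, 0, 0],
  [-0.57, -0.74, 0, 0, 0, 0],
  [0, 0, 0, 0, 0, 0],
  [0, 0, 0, 0, 0, 0],
  [0, 0, 0, 0, 0, 0],
])

```text
time: 29.3
ee_pos: [416.8, -185.1, 286.8]
eef_rot: [180.0, -0.0, 3.9]
force: [0.5, 0.5, -0.2]
gripper_width: 45.1
finger_force: 0.0
```

```bash
python3 - <<'E'
from h import *
look((414,-187),12,"w7")
im,w=cloud("top")
for n,c in dict(E=(586,37),A=(415,-187),B=(531,-190),D=(417,-307)).items():
    m=(np.hypot(w[...,0]-c[0],w[...,1]-c[1])<55)&(w[...,2]>(58 if n=="E" else 40))&(w[...,2]<100); p=w[m]
    if len(p): print(n,p.mean(0).round(),p[:,2].max())
E
```

```text
[ 416.8 -185.1  286.8] [180.   -0.    3.9] 29.3
post [415.5, -186.7, 13.7, 13.6, 10.9, 135.0, 46.3] body [415.2, -186.8, 32.6, 32.4, 8.7, 423.0, 12.3]
base None
E [584.  36.  82.] 87.65224229071637
A [ 413. -184.   47.] 49.42138864458997
B [ 516. -217.   51.] 56.560897431726914
```

View pics/w7.png

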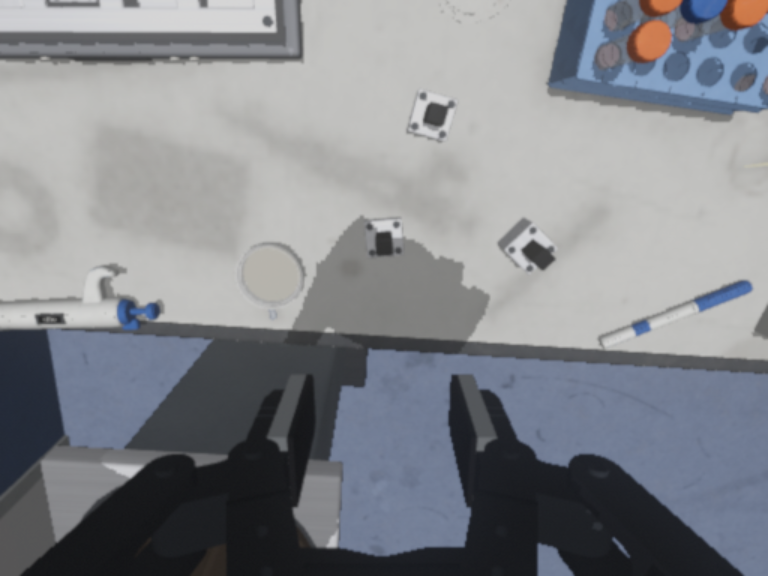

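A is at (384,237), B at (433,115), D at (528,245) and the petri dish at (271,273), clear of the fingers. B seems to have moved, so I'll recheck it later. Pick A.

>>> send_rows([
  [-0.03, -0.035, -0.4, 0, 0, 0.056],
  [0, 0, -0.8, 0, 0, 0],
  [0, 0, -0.8, 0, 0, 0],
  [0, 0, -0.8, 0, 0, 0],
  [0, 0, -0.8, 0, 0, 0],
  [0, 0, -0.8, 0, 0, 0],
  [0, 0, -0.5, 0, 0, 0],
  [0, 0, -0.35, 0, 0, 0],
  [0, 0, 0, 0, 0, 0],
  [0, 0, 0, 0, 0, 0],
])

```text
time: 30.65
ee_pos: [415.2, -187.3, 24.5]
eef_rot: [180.0, -0.0, 9.0]
force: [-0.6, -1.1, 0.3]
gripper_width: 45.1
finger_force: 0.0
```

>>> send_rows([
  [0, 0, 0, 0, 0, 0],
  [0, 0, 0, 0, 0, 0],
  [0, 0, 0, 0, 0, 0],
  [0, 0, 0, 0, 0, 0],
  [0, 0, 0, 0, 0, 0],
  [0, 0, 0, 0, 0, 0],
  [0, 0, 0, 0, 0, 0],
], hand=0)

```text
time: 31.52
ee_pos: [415.2, -187.7, 24.7]
eef_rot: [180.0, -0.1, 8.9]
force: [0.2, 1.8, 8.4]
gripper_width: 13.4
finger_force: 40.0
```

>>> send_rows([
  [0, 0, 0.2, 0, 0, 0],
  [0, 0, 0.9, 0, 0, 0],
  [0, 0, 0.9, 0, 0, 0],
  [0.48, 0.788, 0, 0, 0, -0.056],
  [0.48, 0.788, 0, 0, 0, 0],
  [0.48, 0.788, 0, 0, 0, 0],
  [0.48, 0.788, 0, 0, 0, 0],
  [0.48, 0.788, 0, 0, 0, 0],
  [0.48, 0.788, 0, 0, 0, 0],
  [0.48, 0.788, 0, 0, 0, 0],
  [0, 0, 0, 0, 0, 0],
  [0, 0, 0, 0, 0, 0],
])

```text
time: 33.02
ee_pos: [582.2, 88.3, 124.4]
eef_rot: [180.0, 0.0, 3.9]
force: [-0.2, -0.5, -1.9]
gripper_width: 13.2
finger_force: 39.3
```

>>> send_rows([
  [0, 0, -0.3, 0, 0, 0],
  [0, 0, 0, 0, 0, 0],
  [0, 0, 0, 0, 0, 0],
])

```text
time: 33.4
ee_pos: [582.5, 87.8, 108.8]
eef_rot: [180.0, 0.0, 3.8]
force: [0.1, -0.0, -0.5]
gripper_width: 13.5
finger_force: 39.3
```

```bash
cat >> h.py <<'E'
def hover(z0,h,i,pic):
    "held block of height h, TCP-underside distance z0, over pocket i: block and pocket centres from one wrist cloud"
    s=sense(); tc=s["ee_pos"]; print(tc.round(1),s["eef_rot"].round(2),s["time"])
    im,w=cloud("wrist"); cv2.imwrite(f"pics/{pic}.png",cv2.resize(im[:,:,::-1],None,fx=1.5,fy=1.5))
    m=(np.abs(w[...,2]-50.3)<2)&(w[...,0]>540)&(w[...,0]<632)&(w[...,1]>-110)&(w[...,1]<190)
    R=cv2.minAreaRect(w[m][:,:2].astype(np.float32)); print("bar",R)
    a=np.radians(R[2] if R[2]<45 else R[2]-90)
    pk=np.array(R[0])+52*(2-i)*np.array([-np.sin(a),np.cos(a)])
    u=tc[2]-z0; t=np.radians(s["eef_rot"][2])
    M=np.array([[np.cos(t),-np.sin(t)],[np.sin(t),np.cos(t)]])
    l=(w[...,:2]-tc[:2])@M
    q=(w[...,2]>u+1)&(w[...,2]<u+h-2)&(np.abs(l[...,0]-16)<6)&(np.abs(l[...,1])<22)
    f=l[q]; print("front n",len(f),np.percentile(f[:,0],[10,50,90]).round(1),f[:,1].min(),f[:,1].max())
    bl=tc[:2]+M@np.array([np.median(f[:,0])-16.25,(f[:,1].min()+f[:,1].max())/2])
    print("underside",u.round(1),"block",bl.round(1),"pocket",pk.round(1),"shift",(pk-bl).round(2))
E
python3 - <<'E'
from h import *
hover(24.5,12,1,"w8")
E
```

```text
[582.5  87.8 108.8] [1.80e+02 4.00e-02 3.84e+00] 33.4
bar ((585.35498046875, 42.661216735839844), (67.19183349609375, 263.5357666015625), 3.8817944526672363)
front n 407 [15.5 15.9 16.2] -15.837584188219429 16.76036842468265
underside 84.3 block [582.1  88.2] pocket [581.8  94.5] shift [-0.26  6.34]
```

>>> send_rows([
  [0.01, 0.014, -0.2, 0, 0, 0],
  [0, 0, -0.3, 0, 0, 0],
  [0, 0, -0.1, 0, 0, 0],
  [0, 0, -0.06, 0, 0, 0],
  [0, 0, -0.06, 0, 0, 0],
  [0, 0, 0, 0, 0, 0],
])

```text
time: 34.2
ee_pos: [583.3, 89.0, 73.0]
eef_rot: [180.0, 0.0, 3.9]
force: [0.0, 0.4, -0.4]
gripper_width: 13.1
finger_force: 39.3
```

Underside is at about 48.5 with no force, so continue to 38 (TCP 62.5).

>>> send_rows([
  [0, 0, -0.1, 0, 0, 0],
  [0, 0, -0.06, 0, 0, 0],
  [0, 0, -0.05, 0, 0, 0],
  [0, 0, -0.03, 0, 0, 0],
  [0, 0, 0, 0, 0, 0],
  [0, 0, 0, 0, 0, 0],
])

```text
time: 34.95
ee_pos: [583.3, 89.0, 62.7]
eef_rot: [-180.0, -0.0, 3.9]
force: [-10.8, -1.4, 33.5]
gripper_width: 13.5
finger_force: 44.0
```

A home. Release and go over B.

>>> send_rows([
  [0, 0, 0, 0, 0, 0],
  [0, 0, 0, 0, 0, 0],
  [0, 0, 0, 0, 0, 0],
  [0, 0, 0, 0, 0, 0],
  [0, 0, 0.3, 0, 0, 0],
  [0, 0, 0.6, 0, 0, 0],
  [0, 0, 0.9, 0, 0, 0],
  [0, 0, 0.9, 0, 0, 0],
  [0, 0, 0.9, 0, 0, 0],
  [0, 0, 0.9, 0, 0, 0],
], hand=36)

```text
time: 36.2
ee_pos: [583.0, 89.0, 288.8]
eef_rot: [-180.0, -0.1, 3.9]
force: [0.9, 0.2, -0.8]
gripper_width: 36.1
finger_force: 0.0
```

>>> send_rows([
  [-0.194, -0.963, 0, 0, 0, 0],
  [-0.194, -0.963, 0, 0, 0, 0],
  [-0.194, -0.963, 0, 0, 0, 0],
  [-0.194, -0.963, 0, 0, 0, 0],
  [-0.194, -0.963, 0, 0, 0, 0],
  [-0.194, -0.963, 0, 0, 0, 0],
  [0, 0, 0, 0, 0, 0],
  [0, 0, 0, 0, 0, 0],
  [0, 0, 0, 0, 0, 0],
], hand=45)

```text
time: 37.33
ee_pos: [525.3, -198.9, 286.4]
eef_rot: [-180.0, -0.0, 3.9]
force: [-0.2, -0.2, 0.1]
gripper_width: 45.3
finger_force: 0.0
```

```bash
python3 - <<'E'
from h import *
s=sense(); print(s["ee_pos"].round(1),s["eef_rot"].round(1),s["time"])
im,w=cloud("wrist"); np.save("w9",w); cv2.imwrite("pics/w9.png",cv2.resize(im[:,:,::-1],None,fx=1.5,fy=1.5))
E
```

```text
[ 525.3 -198.9  286.4] [-180.    -0.     3.9] 37.325
```

View pics/w9.png

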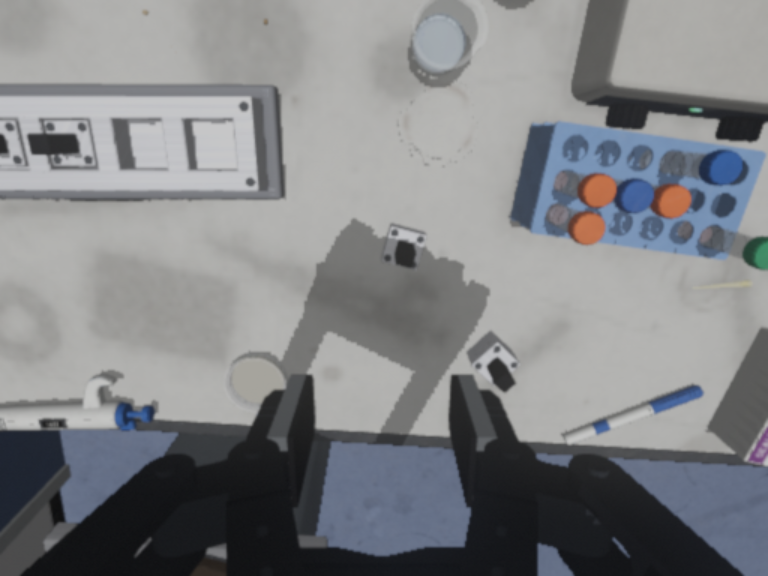

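B is at (405,247) and D at (495,362); E and A sit flush at (67,142) and (5,142).

```bash
python3 - <<'E'
from h import *
w=np.load("w9.npy")
c=w[int(247/1.5),int(405/1.5)][:2]; print(c)
print("B post",rect(w,c,30,47,56),"body",rect(w,c,30,15.5,21))
c=w[int(375/1.5),int(501/1.5)][:2]; print(c)
print("D post",rect(w,c,32,60,68),"body",rect(w,c,32,27.5,33))
c=w[int(143/1.5),int(70/1.5)][:2]; print("E post",rect(w,(586,37),30,75,90), "A",rect(w,(583,89),30,75,90))
E
```

```text
[ 524.96583781 -217.21649155]
B post [517.5, -217.9, 13.8, 14.2, 79.2, 145.0, 52.2] body [517.6, -218.0, 32.3, 32.5, 79.1, 413.0, 18.3]
[ 424.53171201 -305.74551012]
D post [419.2, -309.3, 14.4, 13.7, 50.6, 125.0, 64.0] body [418.9, -309.5, 33.5, 32.2, 49.9, 355.0, 30.4]
E post [586.4, 36.0, 12.8, 15.6, 4.0, 272.0, 84.0] A None
```

>>> send_rows([
  [-0.077, -0.191, -0.3, 0, 0, -0.082],
  [-0.077, -0.191, -0.5, 0, 0, -0.082],
  [0, 0, -0.8, 0, 0, 0],
  [0, 0, -0.8, 0, 0, 0],
  [0, 0, -0.8, 0, 0, 0],
  [0, 0, -0.8, 0, 0, 0],
  [0, 0, -0.7, 0, 0, 0],
  [0, 0, -0.42, 0, 0, 0],
  [0, 0, 0, 0, 0, 0],
  [0, 0, 0, 0, 0, 0],
])

```text
time: 38.62
ee_pos: [518.0, -218.8, 30.8]
eef_rot: [180.0, -0.0, -10.8]
force: [0.2, -0.6, 0.4]
gripper_width: 44.9
finger_force: 0.0
```

>>> send_rows([
  [0, 0, 0, 0, 0, 0],
  [0, 0, 0, 0, 0, 0],
  [0, 0, 0, 0, 0, 0],
  [0, 0, 0, 0, 0, 0],
  [0, 0, 0, 0, 0, 0],
  [0, 0, 0, 0, 0, 0],
  [0, 0, 0, 0, 0, 0],
], hand=0)

```text
time: 39.5
ee_pos: [518.0, -219.2, 31.0]
eef_rot: [180.0, -0.1, -10.9]
force: [-0.0, 1.8, 7.6]
gripper_width: 13.1
finger_force: 41.6
```

>>> send_rows([
  [0, 0, 0.2, 0, 0, 0],
  [0, 0, 0.6, 0, 0, 0],
  [0, 0, 0.7, 0, 0, 0],
  [0.378, 0.761, 0, 0, 0, 0.082],
  [0.378, 0.761, 0, 0, 0, 0.082],
  [0.378, 0.761, 0, 0, 0, 0],
  [0.378, 0.761, 0, 0, 0, 0],
  [0, 0, 0, 0, 0, 0],
  [0, 0, 0, 0, 0, 0],
  [0, 0, 0, 0, 0, 0],
])

```text
time: 40.75
ee_pos: [592.6, -67.7, 105.3]
eef_rot: [180.0, 0.0, 3.8]
force: [0.6, -0.6, -1.2]
gripper_width: 13.6
finger_force: 40.4
```

```bash
python3 - <<'E'
from h import *
hover(31,18,4,"w10")
E
```

```text
[592.6 -67.7 105.3] [1.7999e+02 1.0000e-02 3.8300e+00] 40.75
bar ((588.2025146484375, 2.8597640991210938), (66.66051483154297, 205.61155700683594), 3.8266713619232178)
front n 609 [14.9 15.2 15.6] -15.56185447255117 16.738146644869552
underside 74.3 block [591.5 -67.1] pocket [ 595.1 -100.9] shift [  3.61 -33.77]
```

>>> send_rows([
  [0.024, 0.008, -0.1, 0, 0, 0],
  [0, 0, -0.25, 0, 0, 0],
  [0, 0, -0.1, 0, 0, 0],
  [0, 0, -0.06, 0, 0, 0],
  [0, 0, -0.06, 0, 0, 0],
  [0, 0, 0, 0, 0, 0],
])

```text
time: 41.55
ee_pos: [594.2, -66.3, 76.4]
eef_rot: [-180.0, 0.0, 3.9]
force: [-0.8, -0.2, -1.0]
gripper_width: 13.2
finger_force: 40.4
```

>>> send_rows([
  [0, 0, -0.12, 0, 0, 0],
  [0, 0, -0.08, 0, 0, 0],
  [0, 0, -0.05, 0, 0, 0],
  [0, 0, -0.03, 0, 0, 0],
  [0, 0, 0, 0, 0, 0],
  [0, 0, 0, 0, 0, 0],
])

```text
time: 42.3
ee_pos: [594.1, -66.3, 63.0]
eef_rot: [-180.0, 0.0, 3.9]
force: [-2.8, 1.4, 8.5]
gripper_width: 13.2
finger_force: 41.5
```

B home. Release and go over D.

>>> send_rows([
  [0, 0, 0, 0, 0, 0],
  [0, 0, 0, 0, 0, 0],
  [0, 0, 0, 0, 0, 0],
  [0, 0, 0, 0, 0, 0],
  [0, 0, 0.3, 0, 0, 0],
  [0, 0, 0.6, 0, 0, 0],
  [0, 0, 0.9, 0, 0, 0],
  [0, 0, 0.9, 0, 0, 0],
  [0, 0, 0.9, 0, 0, 0],
  [0, 0, 0.9, 0, 0, 0],
], hand=45)

```text
time: 43.55
ee_pos: [593.9, -66.3, 290.3]
eef_rot: [180.0, -0.1, 3.9]
force: [0.7, -0.5, -0.2]
gripper_width: 45.2
finger_force: 0.0
```

>>> send_rows([
  [-0.5, -0.694, 0, 0, 0, -0.1],
  [-0.5, -0.694, 0, 0, 0, -0.1],
  [-0.5, -0.694, 0, 0, 0, -0.1],
  [-0.5, -0.694, 0, 0, 0, -0.1],
  [-0.5, -0.694, 0, 0, 0, -0.09],
  [-0.5, -0.694, 0, 0, 0, 0],
  [-0.5, -0.694, 0, 0, 0, 0],
  [0, 0, 0, 0, 0, 0],
  [0, 0, 0, 0, 0, 0],
  [0, 0, 0, 0, 0, 0],
])

```text
time: 44.8
ee_pos: [419.7, -308.5, 287.9]
eef_rot: [-180.0, -0.0, -40.2]
force: [-0.1, -0.2, 0.2]
gripper_width: 45.1
finger_force: 0.0
```

```bash
python3 - <<'E'
from h import *
look((419,-309.4),30,"w11")
E
```

```text
[ 419.7 -308.5  287.9] [-180.    -0.   -40.2] 44.8
post [418.4, -309.8, 12.7, 13.7, 49.7, 145.0, 64.4] body [418.7, -310.4, 31.7, 31.4, 49.8, 449.0, 30.3]
base None
```

>>> send_rows([
  [-0.02, -0.033, -0.3, 0, 0, 0],
  [0, 0, -0.6, 0, 0, 0],
  [0, 0, -0.8, 0, 0, 0],
  [0, 0, -0.8, 0, 0, 0],
  [0, 0, -0.8, 0, 0, 0],
  [0, 0, -0.8, 0, 0, 0],
  [0, 0, -0.5, 0, 0, 0],
  [0, 0, -0.3, 0, 0, 0],
  [0, 0, 0, 0, 0, 0],
  [0, 0, 0, 0, 0, 0],
])

```text
time: 46.1
ee_pos: [418.6, -311.2, 43.2]
eef_rot: [-180.0, -0.1, -40.2]
force: [0.6, -0.4, -0.6]
gripper_width: 45.1
finger_force: 0.0
```

>>> send_rows([
  [0, 0, 0, 0, 0, 0],
  [0, 0, 0, 0, 0, 0],
  [0, 0, 0, 0, 0, 0],
  [0, 0, 0, 0, 0, 0],
  [0, 0, 0, 0, 0, 0],
  [0, 0, 0, 0, 0, 0],
  [0, 0, 0, 0, 0, 0],
], hand=0)

```text
time: 46.98
ee_pos: [418.6, -311.3, 43.4]
eef_rot: [-180.0, -0.1, -40.2]
force: [-1.4, 0.9, 7.5]
gripper_width: 13.3
finger_force: 39.0
```

>>> send_rows([
  [0, 0, 0.2, 0, 0, 0],
  [0, 0, 0.9, 0, 0, 0],
  [0, 0, 0.9, 0, 0, 0],
  [0, 0, 0, 0, 0, 0],
])

```text
time: 47.48
ee_pos: [419.8, -312.3, 146.2]
eef_rot: [-180.0, -0.4, -40.2]
force: [1.0, -0.3, -1.2]
gripper_width: 13.0
finger_force: 39.2
```

>>> send_rows([
  [0.322, 0.904, 0, 0, 0, 0.098],
  [0.322, 0.904, 0, 0, 0, 0.098],
  [0.322, 0.904, 0, 0, 0, 0.098],
  [0.322, 0.904, 0, 0, 0, 0.098],
  [0.322, 0.904, 0, 0, 0, 0.098],
  [0.322, 0.904, 0, 0, 0, 0],
  [0.322, 0.904, 0, 0, 0, 0],
  [0.322, 0.904, 0, 0, 0, 0],
  [0.322, 0.904, 0, 0, 0, 0],
  [0.322, 0.904, 0, 0, 0, 0],
  [0, 0, 0, 0, 0, 0],
  [0, 0, 0, 0, 0, 0],
])

```text
time: 48.98
ee_pos: [578.4, 140.9, 141.9]
eef_rot: [180.0, 0.1, 3.9]
force: [-0.5, 0.7, -1.5]
gripper_width: 13.2
finger_force: 39.5
```

>>> send_rows([
  [0, 0, -0.4, 0, 0, 0],
  [0, 0, 0, 0, 0, 0],
  [0, 0, 0, 0, 0, 0],
])

```text
time: 49.35
ee_pos: [579.2, 140.4, 122.9]
eef_rot: [180.0, 0.0, 3.8]
force: [0.1, -0.1, -1.7]
gripper_width: 13.0
finger_force: 39.4
```

```bash
python3 - <<'E'
from h import *
hover(43.4,30,0,"w12")
E
```

```text
[579.2 140.4 122.9] [1.80e+02 1.00e-02 3.83e+00] 49.35
bar ((584.1806640625, 63.1767692565918), (66.83089447021484, 221.98312377929688), 3.8511011600494385)
front n 1040 [14.9 15.2 15.6] -15.738710691300305 16.696589904466503
underside 79.5 block [578.1 140.8] pocket [577.2 166.9] shift [-0.91 26.18]
```

>>> send_rows([
  [0.016, 0.004, -0.2, 0, 0, 0],
  [0, 0, -0.28, 0, 0, 0],
  [0, 0, -0.1, 0, 0, 0],
  [0, 0, -0.06, 0, 0, 0],
  [0, 0, -0.06, 0, 0, 0],
  [0, 0, 0, 0, 0, 0],
])

```text
time: 50.15
ee_pos: [580.0, 141.3, 87.5]
eef_rot: [-180.0, 0.0, 3.9]
force: [-0.3, -0.5, -2.5]
gripper_width: 13.3
finger_force: 39.5
```

Underside is at 44 with no contact. Home is at TCP 63.4, so go down 24.5.

>>> send_rows([
  [0, 0, -0.2, 0, 0, 0],
  [0, 0, -0.15, 0, 0, 0],
  [0, 0, -0.08, 0, 0, 0],
  [0, 0, -0.04, 0, 0, 0],
  [0, 0, -0.03, 0, 0, 0],
  [0, 0, 0, 0, 0, 0],
])

```text
time: 50.9
ee_pos: [580.0, 141.3, 63.4]
eef_rot: [-180.0, -0.0, 3.9]
force: [-5.1, -1.1, 13.6]
gripper_width: 13.5
finger_force: 41.4
```

>>> send_rows([
  [0, 0, 0, 0, 0, 0],
  [0, 0, 0, 0, 0, 0],
  [0, 0, 0, 0, 0, 0],
  [0, 0, 0, 0, 0, 0],
  [0, 0, 0.3, 0, 0, 0],
  [0, 0, 0.6, 0, 0, 0],
  [0, 0, 0.9, 0, 0, 0],
  [0, 0, 0.9, 0, 0, 0],
  [0, 0, 0.9, 0, 0, 0],
  [-0.6, -0.6, 0.9, 0, 0, 0],
  [-0.7, -0.6, 0, 0, 0, 0],
  [0, 0, 0, 0, 0, 0],
], hand=36)

```text
time: 52.4
ee_pos: [512.9, 79.8, 289.3]
eef_rot: [180.0, -0.1, 3.8]
force: [-0.7, -0.4, 0.1]
gripper_width: 36.0
finger_force: 0.0
```

```bash
python3 - <<'E'
from h import *
s=sense(); print(s["ee_pos"].round(1),s["time"])
im,w=cloud("wrist"); cv2.imwrite("pics/w13.png",cv2.resize(im[:,:,::-1],None,fx=1.5,fy=1.5))
ctr=np.array([585.8,37.2]);a=np.radians(3.85);d=np.array([-np.sin(a),np.cos(a)])
for i in range(5):
    q=ctr+52*(2-i)*d
    m=np.hypot(w[...,0]-q[0],w[...,1]-q[1])<15; z=w[m][:,2]; z=z[z<60]
    print(i,q.round(1),"post",rect(w,q,18,78,90),"face z",np.median(z).round(1) if len(z) else None,len(z))
print("handle",rect(w,(492,286),25,110,125))
E
```

```text
[512.9  79.8 289.3] 52.4
0 [578.8 141. ] post [579.1, 141.4, 14.0, 14.2, 5.3, 206.0, 84.2] face z 50.4 341
1 [582.3  89.1] post [583.1, 89.5, 12.9, 12.4, 3.7, 181.0, 84.2] face z 50.3 390
2 [585.8  37.2] post [586.6, 36.7, 13.1, 13.7, 5.5, 194.0, 84.2] face z 50.3 346
3 [589.3 -14.7] post None face z 26.3 499
4 [592.8 -66.6] post [593.4, -65.6, 13.1, 14.1, 3.9, 215.0, 84.1] face z 50.3 360
handle [491.2, 285.5, 15.4, 17.5, 33.1, 280.0, 117.0]
```

View pics/w13.png

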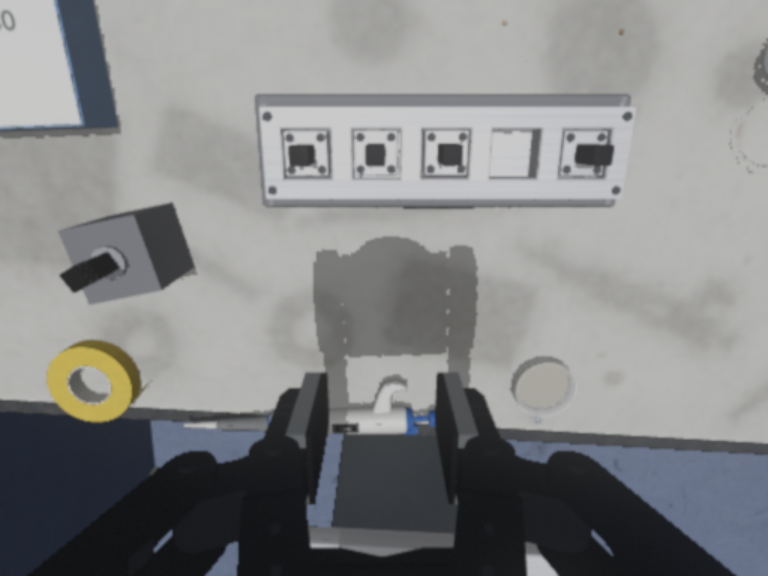

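All four inserts are flush in pockets 0, 1, 2 and 4 (columns 305, 375, 445 and 590), and the rod hangs in its stand at (95,268). Check the bench for a fifth insert before handing in.

```bash
python3 - <<'E'
from h import *
for n in("top","scene"):
    grab_frame(n); print([(np.round(r["point"]).tolist(),round(r["score"],2)) for r in find_in("insert_c",n)])
E
```

```text
[([591.0, -65.0, 49.0], 0.68), ([481.0, 254.0, 23.0], 0.3)]
[([576.0, 145.0, 57.0], 0.65), ([580.0, 40.0, 55.0], 0.57), ([551.0, 75.0, 34.0], 0.52)]
```

No fifth insert on the bench (the low-scoring hits are the stand and base).

```bash
python3 -c "
from station import hand_in
print(hand_in())"
```

```text
the job is handed in; nothing more can be done
None
```

The job is handed in: I gauged all five pockets left to right (30, 12, 36, 24 and 18 mm), hung the rod back in its stand, and seated the four inserts present flush: D in pocket 0, A in 1, E in 2 and B in 4. Pocket 3 stays empty because insert C was not on the bench; `hand_in()` gave no verdict.

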